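# Turn a model wagon out of its storage case

## Task

A model wagon is stored upside down in the green case that leans on a wooden stand, closed only by a loose light-wood lid resting against its mouth. Hold the lid and case together, turn both over above the white tray and set them down gently in the tray, lid underneath, then lift the green case off and put it down on the bare desk, clear of the tray. The wagon must be left standing on its wheels in the lid in the tray, and the gripper must not touch the wagon.

Things in the scene. Friction and masses are not known exactly. Their poses are not given: they have to be found in the camera images.
- cradle: Green case, 102 (x) x 46 (y) x 22 (z) mm, 200 g. Origin: outer middle of its closed back; z points out of its mouth (rim at z = 22); recess 86 x 32, 17 deep. Starts on a stand, on its +x end about 24 mm over the desk, mouth facing left (+y, give or take 21 deg), leaning back 10 deg. The stand (base 110 x 80 mm) backs only the lowest 44 mm. Desk 70 to 180 mm beyond it (+x) is clear.
- cover: Loose light-wood lid on the mouth, same outline: 102 (x) x 46 (y) x 28 (z) mm, 100 g, recess 86 x 32, 12 deep. Origin: middle of its rim plane, on the case's rim; z away from the case. Rests on the stand's ledge behind a 5 mm lip; lifts off upward. Grip lid and case together by their sides across the seam, within 30 mm of the upper end, tool tilted about 50 deg over the case's back.
- wagon: Orange model wagon, four fixed (not rolling) dark wheels, 80 (x) x 28 (y) x 28 (z) mm, 70 g. Origin: middle of the plane under its wheels; z up through its roof. Starts loose and hidden in the case, roof on the recess's bottom (its z against the case's z), wheels reaching 11 mm into the lid; 6 mm play lengthwise, 4 mm sideways. A blue case with a grey lid, across the tray, is a bystander.
- tray: Fixed white square tray, 190 x 190 mm, rim 14 mm high and 4 mm thick, grey felt inside. Origin: centre of its underside on the desk; inner floor 4 mm above the desk; z up. Inside 182 x 182 mm.
Mind the look-alikes: they are no part of the job. Several things have the shape of the cover; the one meant has the colours described above.

How it is judged (in metres and radians):
On the way:
1. case and lid, closed on each other with the wagon inside, are upside down (within 15 degrees) resting or held low in the tray (angle between cradle's own z axis and vertical above 2.87959 rad and x of cover in the frame of cradle between -0.02 and 0.02 m and y of cover in the frame of cradle between -0.02 and 0.02 m and z of cover in the frame of cradle below 0.032 m and distance between wagon and cover below 0.03 m and x of cover in the frame of tray between -0.07 and 0.07 m and y of cover in the frame of tray between -0.07 and 0.07 m and height (world z) of cover below 0.047 m), for 0.2 s.
At the end, for the whole second after the job is handed in: At rest: wagon within 11 degrees of upright, within 30 mm of the middle of the lid's rim and 75 mm of the tray's along both its axes; lid flat (11 degrees) in the tray; green case on the desk (origin below 70 mm), over 120 mm from the tray's middle, not touching the tray (angle between wagon's own z axis and vertical below 0.2 rad and distance between wagon and cover below 0.03 m and x of wagon in the frame of tray between -0.075 and 0.075 m and y of wagon in the frame of tray between -0.075 and 0.075 m and height (world z) of cover below 0.042 m and angle between the z axis of cover and the z axis of tray, either way round below 0.2 rad and linear speed of each of wagon, cradle below 0.03 m/s and horizontal distance between cradle and tray above 0.12 m and height (world z) of cradle below 0.07 m and contact force between cradle and tray below 0.05 N).
It fails at once if the gripper's fingers touch the wagon (more than 1 N) (contact force between the fingers and wagon above 1 N).
It fails at once if the wagon is dropped into the tray (faster than 0.7 m/s within 120 mm of its middle and below 120 mm) (linear speed of wagon above 0.7 m/s and horizontal distance between wagon and tray below 0.12 m and height (world z) of wagon below 0.12 m).
It also fails if it takes over 67 s, if anything falls off the work surface, if the arm or the gripper's body presses on something with over 40 N, if the wrist force passes 120 N, or if a joint passes its speed limit or range.

## Robot

A 6-joint arm with a two-finger parallel gripper is mounted at the origin on the work surface. World frame = base frame: x ahead of the robot, y to its left, z up, the work surface at z = 0. Lengths are in mm, angles in rad, forces in N, time in s.
With the tool pointing down it reaches from about 275 to 750 mm from the base axis. Payload 10.2 kg.
Tool frame: the origin (TCP) lies at the centre of the arm's flange, where the gripper is bolted on; the fingertips stand 173 mm ahead of it and the grasp point (between the pads) lies 155 mm ahead of it; z points along the fingers, y is the line along which they close (so a half turn about z gives the same grasp; the last joint's range is limited). The gripper opens to 85 mm and grips with 20 to 120 N. Pads are 22 mm wide; open, the fingers measure 114 mm over their backs; the gripper's body (76 mm by 85 mm) begins 54 mm behind the grasp point. The pads swing forward as they close: fully open they stand 13 mm farther back than shut.
Start: joints at [1.064, 0.313, 1.498, -0, 1.331, -0.223], TCP at [147.016, 504.003, 404.694] pointing down, gripper open.
Joint ranges: [-2.94, 2.94], [-0.97, 2.17], [0.19, 2.56], [-1.23, 4.37], [0.02, 3.11], [-2.88, 2.88]. Speed limits (rad/s): [2.39, 2.39, 3.01, 3.14, 3.14, 3.14].

## Interface

Orientations are given as a unit quaternion [w, x, y, z].
In Python, from rig import status, capture, camera_info, ticket gives the robot as it stands.
- The arm moves only by the shell command python3 -m crank 'ROWS' [FORCE]. ROWS is JSON, a list of rows, each a list of 7 numbers: the shift along the tool's x, y, z as a fraction of full scale, then the turn, a rotation vector about the tool's x, y, z as a fraction of full scale, then the closure, from 0 (fully open) to 1 (shut). A call has 1 to 12 rows; each row is the pose to reach, as a shift and turn from the pose commanded when the call began, along the tool's axes at that moment; what a row does not reach only later rows make up. Full scale, the value 1, is 0.1 m for a shift and 45 degrees for a turn. A row lasts 1/10 s, in which the tool goes at most 50 mm and 8.59 degrees, less where a joint would pass 70% of its speed; a pose out of reach is approached as far as the arm can. A call with a number of a shift or a turn outside -1 to 1 is refused whole. A call with a gripper value outside its range is refused whole. The fingers move at their own pace and stop on an object; FORCE is the grip in N (left out, the last holds). Time passes only in rows, so rows that repeat a pose let the fingers close. It gives the time, the measured TCP pose, the force, the opening and the grip force at its end, in the units of the state.
- status.sense(): the state, without advancing time (a new reading comes with each control period).
- capture(name): name is "side" or "top" or "wrist"; returns (picture, depth): 400x640x3 uint8, red, green, blue; 400x640 float32, mm along the optical axis (not along the pixel's ray), 0 where there is no reading.
- camera_info(name): a dict with "K" (3x3 intrinsics, pixels), "D" ([k1, k2, p1, p2, k3] as OpenCV has them; the pictures are not rectified), "camera_from_world" (4x4, takes a point from world to camera coordinates). Camera axes: x right, y up, looking along -z (the intrinsics and any distortion apply to the point x, -y, -z); pixel columns grow to the right and rows downward; lengths in mm; the calibration is good to about 2 mm. A picture is of the moment at which its call begins: read the wrist's pose just before it. camera_info takes no time and is no camera call; for the wrist camera it gives the pose at the moment of the call.
- ticket.finish_job(): hands the job in; it is judged then, once.
The state is a dict: "time_s": time; "joints": joint angles; "dq": joint speeds; "tau": joint torques, N m; "eef_pos": TCP position; "ee_rot": TCP orientation; "force": force on the tool from outside, world axes, zero at the start; "wrist_torque": the same for the moment, N m; "grip_width": opening from 0.0 (shut) to 1.0 (fully open); "grip_force": force on a finger pad.
Only numpy, scipy, OpenCV 4.12 (cv2) and the standard library are available. Lean on these libraries where they do the work, as an engineer would, in place of code of your own. Each camera call takes 0.05 s, during which the arm holds its last target. There are 200 camera calls.

## Working session

There is one attempt and no reset: what is moved stays moved. The work goes in short steps, Python scripts to look and compute and a shell command to move; the robot and the scene stay as the last step left them, time stands still between calls to the robot, and variables do not carry over. Pictures are saved under pics/ and viewed, at most 11 in all, crops included, and the job is handed in when it is done.

```bash
ls; mkdir -p pics
python3 - <<'E'
from rig import status,capture,camera_info
import cv2,numpy as np
print(status.sense())
for n in("side","top"):
    p,d=capture(n); cv2.imwrite(f"pics/{n}0.png",p[:,:,::-1]); np.savez(f"{n}0.npz",p=p,d=d)
    print(n,camera_info(n))
E
```

```text
pics
{'time_s': 0.0, 'joints': array([ 1.06358439e+00,  3.13440916e-01,  1.49844834e+00, -1.37586947e-05,
        1.33105752e+00, -2.23390304e-01]), 'dq': array([-5.05039789e-05,  1.10179922e-03,  1.80690554e-03, -1.39743557e-04,
       -1.56475596e-03, -3.50221407e-04]), 'tau': array([ 1.84128214e-03, -4.12255740e+01, -2.59744942e+01, -9.23185053e-05,
        4.16907744e-03, -3.38397939e-06]), 'eef_pos': array([146.99828627, 503.95144934, 404.135349  ]), 'ee_rot': array([-2.35626755e-04,  1.41433326e-01,  9.89947552e-01, -6.34774089e-04]), 'force': array([-0.01344829, -0.11619469,  0.19800527]), 'wrist_torque': array([-0.00445155,  0.03309542, -0.00682905]), 'grip_force': 0.0, 'grip_width': 0.9987955572958133}
side {'K': array([[493.1880377 ,   0.        , 320.49293168],
       [  0.        , 493.1880377 , 198.93013629],
       [  0.        ,   0.        ,   1.        ]]), 'D': array([-0.00293614,  0.        ,  0.        ,  0.        ,  0.        ]), 'camera_from_world': array([[ 7.61453050e-01, -6.48176127e-01,  7.54730192e-03,
        -4.41451385e+02],
       [ 5.07487841e-01,  6.03340719e-01,  6.15171576e-01,
        -2.52802434e+02],
       [-4.03293124e-01, -4.64594109e-01,  7.88357134e-01,
        -1.19044380e+03],
       [ 0.00000000e+00,  0.00000000e+00,  0.00000000e+00,
         1.00000000e+00]])}
top {'K': array([[432.08777615,   0.        , 325.48206205],
       [  0.        , 432.08777615, 193.61255485],
       [  0.        ,   0.        ,   1.        ]]), 'D': array([-0.02191713,  0.        ,  0.        ,  0.        ,  0.        ]), 'camera_from_world': array([[ 2.22959892e-02, -9.99583383e-01,  1.83288943e-02,
        -1.17923578e+02],
       [ 9.89014940e-01,  2.47324729e-02,  1.45731783e-01,
        -5.12466913e+02],
       [-1.46124388e-01,  1.48783160e-02,  9.89154335e-01,
        -1.07226985e+03],
       [ 0.00000000e+00,  0.00000000e+00,  0.00000000e+00,
         1.00000000e+00]])}
```

View pics/side0.png

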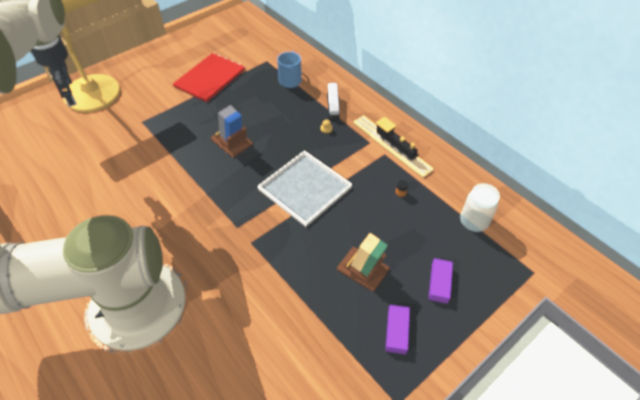

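View pics/top0.png

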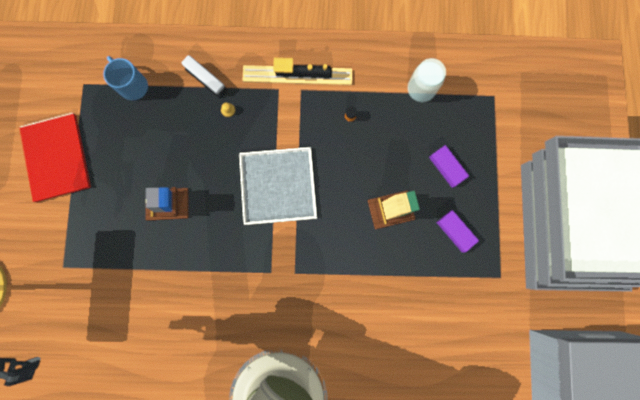

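The case (green/tan) is at about (400,208) in the top view and (368,255) in the side view. The tray is at (278,186) top. Now I'll fit the case box and the tray to the depth clouds.

```bash
cat > h.py <<'E'
import numpy as np,cv2
from rig import camera_info
from scipy.optimize import least_squares
def cloud(n,d,T=None):
    c=camera_info(n) if T is None else T
    v,u=np.nonzero(d>0); 
    q=cv2.undistortPoints(np.stack([u,v],1).astype(float)[:,None],c["K"],c["D"])[:,0]
    z=d[v,u]; P=np.stack([q[:,0]*z,-q[:,1]*z,-z],1)
    M=np.linalg.inv(c["camera_from_world"]); return P@M[:3,:3].T+M[:3,3],u,v
def caseR(psi,lean=np.radians(10)):
    h=np.array([-np.sin(psi),np.cos(psi),0]); k=np.array([0,0,1.]); s,c=np.sin(lean),np.cos(lean)
    x=s*h-c*k; z=c*h+s*k; return np.stack([x,np.cross(z,x),z],1)
def sdf(P,half):
    q=np.abs(P)-half; return np.linalg.norm(np.maximum(q,0),axis=1)+np.minimum(q.max(1),0)
E
python3 - <<'E'
from h import *
A=[]
for n in("side","top"):
    f=np.load(n+"0.npz"); p=f["p"]; P,u,v=cloud(n,f["d"])
    hsv=cv2.cvtColor(p,cv2.COLOR_RGB2HSV)[v,u].astype(int)
    # tray: white/grey low saturation
    uv=(268 if n=="top" else 305,186 if n=="top" else 187)
    r=(np.abs(u-uv[0])<60)&(np.abs(v-uv[1])<50)
    m=r&(P[:,2]>7)&(P[:,2]<20)
    Q=P[m]; rect=cv2.minAreaRect(Q[:,:2].astype(np.float32)); print(n,"tray",m.sum(),rect, "felt z",np.median(P[r&(hsv[:,1]<60)][:,2]))
    uv=(400,208) if n=="top" else (368,255)
    r=(np.abs(u-uv[0])<32)&(np.abs(v-uv[1])<35)
    print("desk",np.median(P[r&(P[:,2]<12)][:,2]))
    # colour: lid tan or green, height>60
    m=r&(P[:,2]>65)
    print("case pts",m.sum(),P[m].min(0),P[m].max(0)); A.append(P[m])
    for nm,mm in(("green",m&(hsv[:,0]>40)&(hsv[:,0]<95)),("tan",m&(hsv[:,0]<35))): print(nm,mm.sum(),P[mm].mean(0))
def res(p,Q):
    R=caseR(p[3]); X=(Q-p[:3])@R; X[:,2]-=25
    return sdf(X,np.array([51,23,25]))
for Q in(A[0],A[1],np.vstack(A)):
    c=Q.mean(0); best=min((least_squares(res,[c[0],c[1]-25,75,a],args=(Q,),loss="soft_l1",f_scale=2) for a in(-.3,0,.3)),key=lambda s:s.cost)
    print(best.x,best.cost/len(Q),np.abs(best.fun).mean())
    R=caseR(best.x[3]); print(" up end",best.x[:3]-51*R[:,0])
E
python3 -c "
import cv2
p=cv2.imread('pics/top0.png')[170:250,350:450];q=cv2.imread('pics/side0.png')[215:295,320:420]
cv2.imwrite('pics/crop.png',cv2.resize(cv2.vconcat([p,q])[:, :],None,fx=3.7,fy=3.7,interpolation=cv2.INTER_CUBIC))"
```

```text
side tray 1188 ((546.4443969726562, 38.57952880859375), (369.5517272949219, 328.15087890625), 54.74568176269531) felt z 2.5486538461339023
desk 1.7813916885247636
case pts 700 [ 453.90165663 -327.35291789   65.08404283] [ 521.05354111 -269.83287508  135.07642987]
green 272 [ 481.34233532 -313.03402213  110.42092965]
tan 417 [ 474.74358059 -290.7152163   111.30920563]
top tray 1337 ((526.6533203125, 43.04083251953125), (227.1949005126953, 313.8630065917969), 4.408184051513672) felt z 2.9997094737573207
desk 1.3299518537832
case pts 615 [ 456.27433011 -327.48217211   65.00065989] [ 522.61642812 -257.2629291   134.86908117]
green 165 [ 490.15536337 -311.9783548   123.74616291]
tan 445 [ 481.0247581  -280.25168567  112.71293254]
[ 4.90745255e+02 -3.14627161e+02  7.23303936e+01  2.60314604e-01] 1.2060824382645803 1.3824802655571244
 up end [ 493.02466711 -323.18484907  122.55558898]
[ 4.91259072e+02 -3.13161788e+02  7.26532790e+01  2.58877177e-01] 0.9462967424291412 1.1433553917236443
 up end [ 493.52618139 -321.72274379  122.87847441]
[ 4.90580333e+02 -3.13582361e+02  7.25605890e+01  2.61498901e-01] 1.1122833990968093 1.2951734402998767
 up end [ 492.86987843 -322.13734386  122.7857844 ]
```

View pics/crop.png

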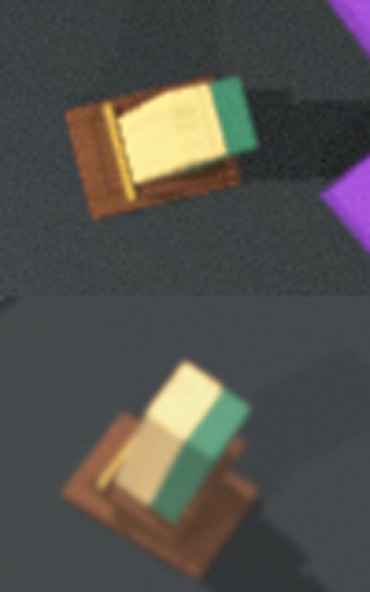

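The crop shows the case leaning with its mouth to the left (lid at left, green back at right), at a yaw of about 15°. The tray corners in the top view are near (239,153), (312,148), (317,218) and (244,224). Next I'll compute the waypoints.

```bash
cat >> h.py <<'E'
from scipy.spatial.transform import Rotation as Ro
from rig import status
def pose():
    s=status.sense(); q=s["ee_rot"]; return s["eef_pos"],Ro.from_quat(np.r_[q[1:],q[0]]),s
def to(p,R,msg=""):
    P,Q,s=pose(); sh=Q.inv().apply(np.asarray(p)-P)/100; tu=(Q.inv()*R).as_rotvec()/np.radians(45)
    print(msg,"shift",sh.round(3),"turn",tu.round(3))
C0=np.array([490.8,-313.6,72.5]); PSI=.2605; RC=caseR(PSI)
YC=np.array([np.cos(PSI),np.sin(PSI),0]); H=np.array([-np.sin(PSI),np.cos(PSI),0]); K=np.array([0,0,1.])
def tool(t): # tilt t deg: tool z = cos t*down + sin t*H, y=YC
    t=np.radians(t); z=-np.cos(t)*K+np.sin(t)*H; return Ro.from_matrix(np.stack([np.cross(YC,z),YC,z],1))
G0=C0+RC@np.array([-33,0,23.])   # grasp point world
E
python3 - <<'E'
from h import *
c=camera_info("top"); q=cv2.undistortPoints(np.float64([[239,153],[312,148],[317,218],[244,224]])[:,None],c["K"],c["D"])[:,0]
M=np.linalg.inv(c["camera_from_world"]); o=M[:3,3]; d=np.c_[q[:,0],-q[:,1],-np.ones(4)]@M[:3,:3].T
W=o+d*((14-o[2])/d[:,2])[:,None]; print(W.round(1)); print("tray",W.mean(0),np.linalg.norm(np.diff(W,axis=0),axis=1))
f=np.load("top0.npz");P,u,v=cloud("top",f["d"]); m=(P[:,2]>8)&(P[:,2]<20)&(np.abs(P[:,:2]-W.mean(0)[:2]).max(1)<110); print(cv2.minAreaRect(P[m][:,:2].astype(np.float32)),m.sum())
R=tool(50); T=G0-R.apply([0,0,151.]); print("grasp",G0,"TCP",T,"pre",T-R.apply([0,0,100]))
print("yaw turn to vertical",)
to(T,tool(0),"vertical"); to(T,R,"tilt")
E
```

```text
[[622.1 126.2  14. ]
 [640.9 -67.4  14. ]
 [454.  -85.5  14. ]
 [433.8 103.5  14. ]]
tray [537.68517344  19.19113005  14.        ] [194.49108475 187.79054125 190.04340574]
((539.3627319335938, 21.445701599121094), (191.17825317382812, 190.158935546875), 6.479625225067139) 853
grasp [ 486.44197341 -297.25067642  108.99256394] TCP [ 516.23506652 -409.02074241  206.053493  ] pre [ 535.96559176 -483.04065366  270.33225397]
yaw turn to vertical
vertical shift [-6.102 -7.728  1.989] turn [-1.000e-03  0.000e+00  1.307e+00]
tilt shift [-6.102 -7.728  1.989] turn [-0.57   1.01   1.219]
```

```bash
r='[[-0.38,-0.48,0,0,0,0,0],[-0.76,-0.96,0,0,0,0,0],[-0.76,-0.96,0,0,0,0,0],[-0.76,-0.96,0,0,0,0,0]]' ; unset r
python3 -m crank '[[-0.38,-0.48,0,0,0,0,0],[-0.76,-0.96,0,0,0,0,0],[-0.76,-0.96,0,0,0,0,0],[-0.76,-0.96,0,0,0,0,0]]'
python3 -m crank '[[-0.38,-0.48,0,0,0,0,0],[-0.76,-0.96,0,0,0,0,0],[-0.76,-0.96,0,0,0,0,0],[-0.76,-0.96,0,0,0,0,0]]'
python3 -m crank '[[-0.38,-0.48,0,0,0,0,0],[-0.76,-0.96,0,0,0,0,0],[-0.76,-0.96,0,0,0,0,0],[-0.76,-0.96,0,0,0,0,0]]'
python3 -m crank '[[-0.38,-0.48,0,0,0,0,0],[-0.76,-0.96,0,0,0,0,0],[-0.76,-0.96,0,0,0,0,0],[-0.76,-0.96,0,0,0,0,0]]'
python3 -m crank '[[-0.38,-0.48,0,0,0,0,0],[-0.76,-0.96,0,0,0,0,0],[-0.76,-0.96,0,0,0,0,0],[-0.76,-0.96,0,0,0,0,0]]'
python3 -m crank '[[-0.38,-0.48,0,0,0,0,0],[-0.76,-0.96,0,0,0,0,0],[-0.76,-0.96,0,0,0,0,0],[-0.76,-0.96,0,0,0,0,0]]'
python3 -c "
from h import *
p,Q,s=pose();print(s['joints'],s['time_s']);R=tool(50);to(G0-R.apply([0,0,251]),tool(0))"
```

```text
time_s: 0.5
eef_pos: [193.8, 388.8, 404.7]
ee_rot: [0.0, 0.143, 0.99, -0.0]
force: [-0.5, -0.2, 0.3]
grip_width: 0.999
grip_force: 0.0
time_s: 0.9
eef_pos: [239.8, 276.1, 404.8]
ee_rot: [0.0, 0.143, 0.99, 0.0]
force: [-0.1, 0.5, 0.5]
grip_width: 1.0
grip_force: 0.0
time_s: 1.3
eef_pos: [286.2, 162.9, 404.8]
ee_rot: [0.0, 0.143, 0.99, 0.0]
force: [0.5, 0.0, 0.1]
grip_width: 1.0
grip_force: 0.0
time_s: 1.7
eef_pos: [332.5, 49.5, 404.6]
ee_rot: [-0.0, 0.143, 0.99, 0.0]
force: [-0.8, -0.1, 0.5]
grip_width: 0.997
grip_force: 0.0
time_s: 2.1
eef_pos: [378.7, -63.6, 404.3]
ee_rot: [-0.0, 0.142, 0.99, 0.0]
force: [0.5, 0.4, 1.0]
grip_width: 0.998
grip_force: 0.0
time_s: 2.5
eef_pos: [424.8, -176.6, 404.1]
ee_rot: [-0.0, 0.142, 0.99, 0.0]
force: [-0.5, 0.7, 0.2]
grip_width: 1.0
grip_force: 0.0
[-6.49509735e-01  1.69785810e-01  1.68243416e+00  3.08271634e-04
  1.29029580e+00 -1.93627844e+00] 2.5
 shift [-1.927 -2.631  1.335] turn [ 0.000e+00 -1.000e-03  1.307e+00]
```

```bash
python3 -m crank '[[-0.38,-0.48,0,0,0,0,0],[-0.76,-0.96,0,0,0,0,0],[-0.76,-0.96,0,0,0,0,0]]'
python3 -m crank '[[0,0,0,0,0,0.18,0],[0,0,0,0,0,0.36,0],[0,0,0,0,0,0.54,0],[0,0,0,0,0,0.65,0],[0,0,0,0,0,0.65,0]]'
python3 -m crank '[[0,0,0,0,0,0.18,0],[0,0,0,0,0,0.36,0],[0,0,0,0,0,0.54,0],[0,0,0,0,0,0.657,0],[0,0,0,0,0,0.657,0],[0,0,0,0,0,0.657,0]]'
python3 -c "
from h import *
p,Q,s=pose();print(s['joints'],s['time_s']);R=tool(50);to(G0-R.apply([0,0,251]),tool(25));to(G0-R.apply([0,0,251]),tool(50))"
```

```text
time_s: 2.8
eef_pos: [471.2, -290.1, 404.3]
ee_rot: [-0.0, 0.141, 0.99, 0.0]
force: [0.4, -0.5, 0.6]
grip_width: 1.002
grip_force: 0.0
time_s: 3.3
eef_pos: [470.5, -287.4, 404.8]
ee_rot: [-0.0, 0.386, 0.923, 0.0]
force: [-0.4, 0.1, -1.0]
grip_width: 1.002
grip_force: 0.0
time_s: 3.9
eef_pos: [470.0, -288.9, 404.8]
ee_rot: [-0.0, 0.607, 0.795, 0.0]
force: [-0.3, -0.4, 0.7]
grip_width: 1.003
grip_force: 0.0
[-7.63620488e-01  3.71897637e-01  1.41548401e+00  1.86594113e-04
  1.35433017e+00 -1.02933308e+00] 3.9
 shift [-2.046  0.127  1.344] turn [-0.001  0.555  0.007]
 shift [-2.046  0.127  1.344] turn [-0.003  1.111  0.006]
```

```bash
python3 -m crank '[[-0.3,0.02,0,0,0.14,0,0],[-0.6,0.04,0,0,0.28,0,0],[-0.9,0.06,0,0,0.42,0,0],[-1,0.06,0,0,0.555,0,0],[-1,0.06,0,0,0.555,0,0],[-1,0.06,0,0,0.555,0,0]]'
python3 -c "
from h import *
p,Q,s=pose();print(s['joints'],s['time_s']);R=tool(50);to(G0-R.apply([0,0,251]),tool(50))"
```

```text
time_s: 4.5
eef_pos: [501.3, -384.5, 404.5]
ee_rot: [-0.171, 0.594, 0.775, 0.131]
force: [-1.1, 0.9, -0.2]
grip_width: 1.0
grip_force: 0.0
[-0.86338031  0.62667801  1.04286829  0.19039872  1.86273167 -1.10701619] 4.5
 shift [-1.509  0.078  0.78 ] turn [-0.001  0.559  0.002]
```

```bash
python3 -m crank '[[-0.25,0.02,0,0,0.14,0,0],[-0.5,0.04,0,0,0.28,0,0],[-0.75,0.06,0.1,0,0.42,0,0],[-1,0.06,0.2,0,0.559,0,0],[-1,0.06,0.2,0,0.559,0,0],[-1,0.06,0.2,0,0.559,0,0]]'
python3 -c "
from h import *
p,Q,s=pose();print(s['joints'],s['time_s']);R=tool(50);to(G0-R.apply([0,0,251]),tool(50))"
```

```text
time_s: 5.1
eef_pos: [528.4, -462.0, 345.1]
ee_rot: [-0.334, 0.552, 0.719, 0.257]
force: [-0.0, 0.3, 0.1]
grip_width: 1.002
grip_force: 0.0
[-0.91947257  0.92976039  0.70907368  0.39887435  2.29418341 -1.04020426] 5.1
 shift [-0.715  0.018  0.311] turn [-0.     0.002  0.001]
```

```bash
python3 -m crank '[[-0.35,0.01,0.15,0,0,0,0],[-0.715,0.018,0.31,0,0,0,0],[-0.715,0.018,0.31,0,0,0,0],[-0.715,0.018,0.31,0,0,0,0]]'
python3 - <<'E'
from h import *
from rig import capture
p,Q,s=pose();print(s['joints'],s['time_s'],p);R=tool(50);to(G0-R.apply([0,0,151]),tool(50))
c=camera_info("wrist"); im,d=capture("wrist"); cv2.imwrite("pics/w1.png",im[:,:,::-1])
X,u,v=cloud("wrist",d,c)
L=(X-C0)@RC
m=(np.abs(L[:,1])<45)&(L[:,0]>-75)&(L[:,0]<0)&(L[:,2]>-20)&(L[:,2]<75)
Qp=X[m]
def res(p):
    Y=(Qp-p[:3])@caseR(p[3]); Y[:,2]-=25; return sdf(Y,np.array([51,23,25]))
b=least_squares(res,np.r_[C0,PSI],loss="soft_l1",f_scale=1.5); print(m.sum(),b.x,np.abs(b.fun).mean())
E
```

```text
time_s: 5.5
eef_pos: [535.8, -482.9, 272.5]
ee_rot: [-0.335, 0.552, 0.719, 0.257]
force: [-0.3, -0.6, 0.4]
grip_width: 1.0
grip_force: 0.0
[-0.9283656   1.04062492  0.68036265  0.36646813  2.22163359 -1.09079476] 5.5 [ 535.80621281 -482.92531771  272.48374166]
 shift [-1.600e-02  1.000e-03  1.013e+00] turn [-0.     0.002  0.002]
5468 [ 4.90903272e+02 -3.13788972e+02  7.17125521e+01  2.63551738e-01] 0.41133838786704363
```

View pics/w1.png

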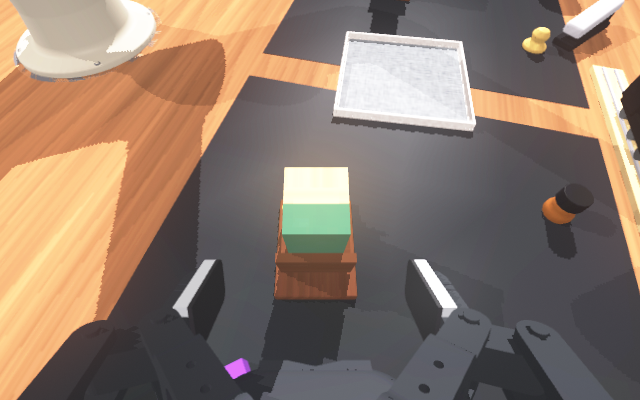

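The wrist view shows the block at about (316,210), centred between the fingertips (200–435), and its fit agrees within 1 mm. I'll approach and grip.

```bash
python3 -m crank '[[0,0,0.15,0,0,0,0],[-0.01,0,0.3,0,0,0,0],[-0.016,0,0.45,0,0,0,0],[-0.016,0,0.6,0,0,0,0],[-0.016,0,0.75,0,0,0,0],[-0.016,0,0.9,0,0,0,0],[-0.016,0,1,0,0,0,0],[-0.016,0,1,0,0,0,0],[-0.016,0,1,0,0,0,0]]'
python3 -m crank '[[0,0,0,0,0,0,0.2],[0,0,0,0,0,0,0.3],[0,0,0,0,0,0,0.4],[0,0,0,0,0,0,0.45],[0,0,0,0,0,0,0.5],[0,0,0,0,0,0,0.6],[0,0,0,0,0,0,0.7],[0,0,0,0,0,0,0.8],[0,0,0,0,0,0,0.8],[0,0,0,0,0,0,0.8],[0,0,0,0,0,0,0.8]]' 80
python3 - <<'E'
from h import *
from rig import capture
p,Q,s=pose();print(s);to(p-60*RC[:,0],Q,"lift60")
im,d=capture("wrist"); cv2.imwrite("pics/w2.png",im[:,:,::-1])
E
```

```text
time_s: 6.45
eef_pos: [516.4, -410.8, 206.9]
ee_rot: [-0.334, 0.552, 0.719, 0.258]
force: [-0.8, -0.1, -0.2]
grip_width: 0.998
grip_force: 0.0
time_s: 7.55
eef_pos: [516.2, -410.8, 204.7]
ee_rot: [-0.335, 0.552, 0.718, 0.258]
force: [5.5, -2.1, 5.7]
grip_width: 0.533
grip_force: 81.5
{'time_s': 7.55, 'joints': array([-0.88920663,  0.94656247,  1.05264054,  0.34498166,  1.94976254,
       -1.15933397]), 'dq': array([-0.00030788, -0.00143593,  0.00041996,  0.00160168,  0.00098587,
       -0.00042637]), 'tau': array([ -0.32595905, -58.75550508, -19.13178205,  -0.22483822,
         2.16591261,   0.12489238]), 'eef_pos': array([ 516.15970488, -410.78075996,  204.67298884]), 'ee_rot': array([-0.33539572,  0.55189984,  0.71847782,  0.25827486]), 'force': array([ 5.46158654, -2.0919127 ,  5.7394608 ]), 'wrist_torque': array([-0.05866214, -0.56368191, -0.45758256]), 'grip_force': 81.51970179422278, 'grip_width': 0.5330762627857459}
lift60 shift [ 0.386  0.001 -0.459] turn [0. 0. 0.]
```

View pics/w2.png

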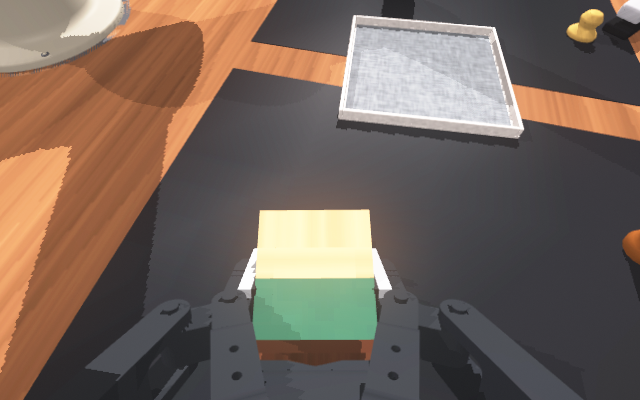

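Pads straddle the seam (at row 278, white tips at x≈247 and 382). Lifting along the case axis now.

```bash
python3 -m crank '[[0,0,0,0,0,0,0.8],[0.04,0,-0.046,0,0,0,0.8],[0.1,0,-0.119,0,0,0,0.8],[0.17,0,-0.202,0,0,0,0.8],[0.25,0,-0.297,0,0,0,0.8],[0.33,0,-0.392,0,0,0,0.8],[0.41,0,-0.487,0,0,0,0.8],[0.5,0,-0.594,0,0,0,0.8],[0.6,0,-0.713,0,0,0,0.8],[0.7,0,-0.832,0,0,0,0.8],[0.75,0,-0.892,0,0,0,0.8],[0.75,0,-0.892,0,0,0,0.8]]' 100
python3 - <<'E'
from h import *
from rig import capture
p,Q,s=pose();print(s['joints'])
T=np.array([538.5,20.5,0]); R=tool(-50); G=T+np.array([0,0,33.])+H*33  # grasp point when resting
print("final TCP",G-R.apply([0,0,151]))
to(G+80*K-R.apply([0,0,151]),Q,"above")
for a in (25,0): to(p,tool(a))
im,d=capture("side"); cv2.imwrite("pics/s2.png",cv2.resize(im[150:330,250:490,::-1],None,fx=3,fy=3))
E
```

```text
time_s: 8.8
eef_pos: [521.3, -430.6, 320.3]
ee_rot: [-0.335, 0.552, 0.719, 0.258]
force: [-0.1, 0.1, -3.3]
grip_width: 0.525
grip_force: 101.9
[-0.9009826   0.86914386  0.88718913  0.38172221  2.17990365 -1.07376401]
final TCP [500.2073043  164.15668946 130.06092906]
above shift [2.881 1.327 5.154] turn [0. 0. 0.]
 shift [0. 0. 0.] turn [ 0.001 -0.556  0.001]
 shift [0. 0. 0.] turn [ 1.000e-03 -1.112e+00  0.000e+00]
```

View pics/s2.png

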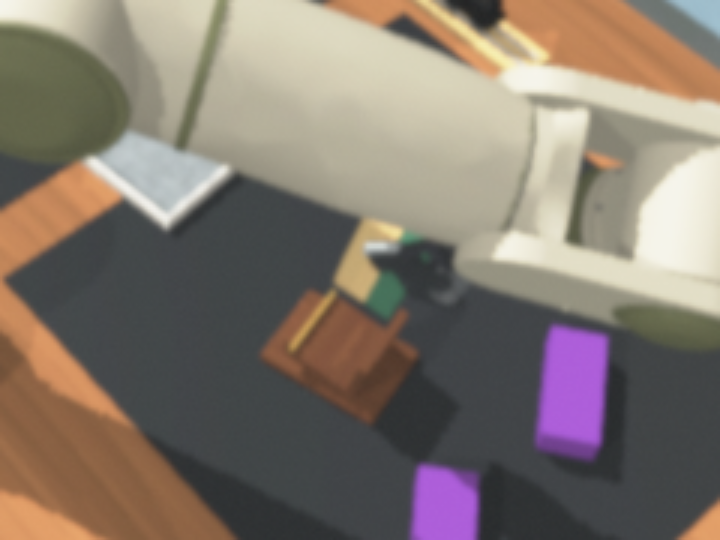

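```bash
python3 -m crank '[[0.04,0,0.02,0,-0.02,0,0.8],[0.12,0,0.06,0,-0.07,0,0.8],[0.22,0,0.12,0,-0.13,0,0.8],[0.33,0,0.18,0,-0.2,0,0.8],[0.45,0,0.24,0,-0.27,0,0.8],[0.57,0,0.3,0,-0.34,0,0.8],[0.69,0,0.37,0,-0.41,0,0.8],[0.8,0,0.43,0,-0.47,0,0.8],[0.88,0,0.47,0,-0.52,0,0.8],[0.93,0,0.5,0,-0.55,0,0.8],[0.95,0,0.51,0,-0.556,0,0.8],[0.95,0,0.51,0,-0.556,0,0.8]]'
python3 -c "
from h import *
p,Q,s=pose();print(s['joints']);to([505,-220,380],tool(0))"
```

```text
time_s: 10.05
eef_pos: [495.4, -333.6, 359.1]
ee_rot: [-0.173, 0.595, 0.774, 0.133]
force: [0.6, -0.4, -3.2]
grip_width: 0.529
grip_force: 102.1
[-0.81674279  0.57262858  1.25040923  0.20444863  1.7078595  -1.08941519]
 shift [1.06  0.385 0.267] turn [-0.    -0.559  0.   ]
```

```bash
python3 -m crank '[[0.04,0.01,0.01,0,-0.02,0,0.8],[0.12,0.04,0.03,0,-0.07,0,0.8],[0.22,0.08,0.06,0,-0.13,0,0.8],[0.33,0.12,0.09,0,-0.2,0,0.8],[0.45,0.16,0.12,0,-0.27,0,0.8],[0.57,0.21,0.15,0,-0.34,0,0.8],[0.69,0.25,0.18,0,-0.41,0,0.8],[0.8,0.29,0.21,0,-0.47,0,0.8],[0.9,0.33,0.23,0,-0.52,0,0.8],[0.97,0.36,0.25,0,-0.55,0,0.8],[1,0.37,0.26,0,-0.556,0,0.8],[1,0.37,0.26,0,-0.556,0,0.8]]'
python3 -c "
from h import *
p,Q,s=pose();print(s['joints']);to([505,164,260],tool(-50))"
```

```text
time_s: 11.25
eef_pos: [505.1, -225.9, 378.0]
ee_rot: [-0.001, 0.609, 0.793, 0.001]
force: [0.2, -0.3, -2.7]
grip_width: 0.528
grip_force: 102.1
[-6.32471072e-01  3.96358015e-01  1.45162433e+00  1.34123077e-03
  1.29557581e+00 -8.93658320e-01]
 shift [3.764 1.005 1.188] turn [-0.000e+00 -1.114e+00  1.000e-03]
```

```bash
python3 -m crank '[[0.04,0.01,0,0,-0.02,0,0.8],[0.12,0.04,0,0,-0.05,0,0.8],[0.24,0.08,0,0,-0.09,0,0.8],[0.38,0.12,0,0,-0.14,0,0.8],[0.52,0.16,0,0,-0.19,0,0.8],[0.66,0.2,0,0,-0.24,0,0.8],[0.8,0.24,0,0,-0.29,0,0.8],[0.9,0.27,0,0,-0.33,0,0.8],[0.97,0.29,0,0,-0.36,0,0.8],[1,0.3,0,0,-0.37,0,0.8],[1,0.3,0,0,-0.37,0,0.8]]'
python3 -c "
from h import *
p,Q,s=pose();print(s['joints']);to([505,-30,370],tool(-33));to([505,164,260],tool(-50))"
```

```text
time_s: 12.35
eef_pos: [508.3, -121.4, 378.3]
ee_rot: [0.114, 0.603, 0.785, -0.088]
force: [-0.4, -0.1, -3.0]
grip_width: 0.528
grip_force: 102.2
[-0.42357505  0.30962993  1.58254649 -0.25333768  1.07727412 -0.58322066]
 shift [ 0.879  0.204 -0.175] turn [ 0.    -0.365  0.   ]
 shift [2.989 0.704 0.345] turn [ 0.    -0.743  0.   ]
```

```bash
python3 -m crank '[[0.04,0.01,0,0,-0.02,0,0.8],[0.12,0.04,-0.02,0,-0.05,0,0.8],[0.24,0.07,-0.05,0,-0.09,0,0.8],[0.38,0.1,-0.08,0,-0.14,0,0.8],[0.52,0.13,-0.11,0,-0.19,0,0.8],[0.66,0.16,-0.14,0,-0.24,0,0.8],[0.8,0.19,-0.16,0,-0.29,0,0.8],[0.9,0.21,-0.18,0,-0.33,0,0.8],[0.97,0.22,-0.19,0,-0.36,0,0.8],[1,0.23,-0.19,0,-0.37,0,0.8],[1,0.23,-0.19,0,-0.37,0,0.8]]'
python3 -c "
from h import *
p,Q,s=pose();print(s['joints']);to([503,75,320],tool(-50));to([503,164,260],tool(-50))"
```

```text
time_s: 13.45
eef_pos: [504.5, -17.9, 367.8]
ee_rot: [0.226, 0.584, 0.76, -0.174]
force: [1.1, 0.2, -3.5]
grip_width: 0.529
grip_force: 102.2
[-0.18623695  0.29107788  1.66468255 -0.62318165  1.00809113 -0.15392127]
 shift [ 1.016  0.225 -0.093] turn [ 0.    -0.374  0.   ]
 shift [ 2.064  0.454 -0.062] turn [ 0.    -0.374  0.   ]
```

```bash
python3 -m crank '[[0.04,0.01,0,0,-0.02,0,0.8],[0.12,0.04,-0.01,0,-0.05,0,0.8],[0.24,0.07,-0.02,0,-0.09,0,0.8],[0.38,0.1,-0.04,0,-0.14,0,0.8],[0.52,0.13,-0.05,0,-0.19,0,0.8],[0.66,0.16,-0.06,0,-0.24,0,0.8],[0.8,0.19,-0.07,0,-0.29,0,0.8],[0.9,0.21,-0.08,0,-0.33,0,0.8],[0.97,0.22,-0.09,0,-0.36,0,0.8],[1,0.23,-0.09,0,-0.374,0,0.8],[1,0.23,-0.09,0,-0.374,0,0.8]]'
python3 - <<'E'
from h import *
from rig import capture
p,Q,s=pose();print(s['joints'])
R=tool(-50); T=np.array([538.5,20.5,0]); G=T+np.array([0,0,33.])+H*33
to(G-R.apply([0,0,151])+60*K,R,"60 above")
im,d=capture("side"); cv2.imwrite("pics/s3.png",cv2.resize(im[100:280,200:440,::-1],None,fx=3,fy=3))
# fit block pose
P,u,v=cloud("side",d); g=p+Q.apply([0,0,151.]); 
hsv=cv2.cvtColor(im,cv2.COLOR_RGB2HSV)[v,u].astype(int)
m=(np.linalg.norm(P-g,axis=1)<110)&(((hsv[:,0]>60)&(hsv[:,0]<95)&(hsv[:,1]>80))|((hsv[:,0]>10)&(hsv[:,0]<35)&(hsv[:,1]>50)))&(P[:,2]>80)
A=P[m]; print(m.sum(),A.min(0),A.max(0),"grasp",g)
R0=Ro.from_rotvec(YC*0).as_matrix()
Rf=np.stack([-H,np.cross(-K,-H),-K],1)
def res(x):
    Y=(A-x[:3])@(Ro.from_rotvec(x[3:]).as_matrix()@Rf); Y[:,2]-=25; return sdf(Y,np.array([51,23,25]))
b=least_squares(res,np.r_[g-33*H+22*K,0,0,0],loss="soft_l1",f_scale=2)
RR=Ro.from_rotvec(b.x[3:]).as_matrix()@Rf
print(b.x[:3],"rot deg",np.degrees(b.x[3:]),np.abs(b.fun).mean(),"z axis",RR[:,2],"x",RR[:,0])
E
```

```text
time_s: 14.55
eef_pos: [504.0, 73.6, 320.5]
ee_rot: [0.335, 0.552, 0.719, -0.258]
force: [0.1, -0.3, -3.5]
grip_width: 0.527
grip_force: 102.3
[ 0.03669952  0.39371275  1.70373141 -1.00944797  1.08140795  0.30102353]
60 above shift [1.568 0.197 0.16 ] turn [0.    0.001 0.   ]
986 [ 497.4471688  -125.85235364  190.5483675 ] [583.09787889  -2.82054125 255.50132604] grasp [533.81050763 -38.15584468 223.47685945]
[542.61004052 -69.14272272 244.00374567] rot deg [-0.59001939  1.19296936 -0.60614918] 1.5478064301141443 z axis [-0.02087345 -0.01018653 -0.99973023] x [ 0.2473758  -0.96890818  0.0047075 ]
```

View pics/s3.png

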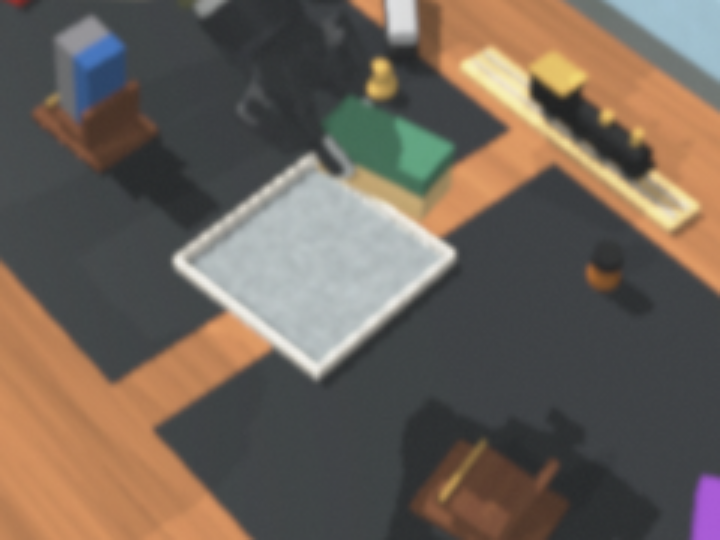

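The side view shows the block level, upside down and still closed, over the tray (green on top near (390,140)). I'll descend, aiming about 20 mm to −y of the tray centre to stay clear of the blue case.

```bash
python3 -m crank '[[0.05,0,0.01,0,0,0,0.8],[0.15,0.02,0.05,0,0,0,0.8],[0.3,0.03,0.1,0,0,0,0.8],[0.45,0.04,0.15,0,0,0,0.8],[0.6,0.05,0.19,0,0,0,0.8],[0.74,0.07,0.24,0,0,0,0.8],[0.82,0.077,0.26,0,0,0,0.8],[0.844,0.077,0.27,0,0,0,0.8],[0.844,0.077,0.27,0,0,0,0.8]]'
python3 -m crank '[[0.05,0,0.01,0,0,0,0.8],[0.15,0.02,0.05,0,0,0,0.8],[0.3,0.03,0.1,0,0,0,0.8],[0.45,0.04,0.15,0,0,0,0.8],[0.6,0.05,0.19,0,0,0,0.8],[0.74,0.07,0.24,0,0,0,0.8],[0.82,0.077,0.26,0,0,0,0.8],[0.844,0.077,0.27,0,0,0,0.8],[0.844,0.077,0.27,0,0,0,0.8]]'
python3 - <<'E'
from h import *
from rig import capture
p,Q,s=pose();print(s['joints'])
im,d=capture("side"); 
P,u,v=cloud("side",d); g=p+Q.apply([0,0,151.]); 
hsv=cv2.cvtColor(im,cv2.COLOR_RGB2HSV)[v,u].astype(int)
m=(np.linalg.norm(P-g,axis=1)<120)&(((hsv[:,0]>60)&(hsv[:,0]<95)&(hsv[:,1]>80)))&(P[:,2]>25)
A=P[m]; t=A[A[:,2]>A[:,2].max()-9]; print(m.sum(),"top z",np.median(t[:,2]),t[:,:2].mean(0),"grasp",g)
c=np.linalg.lstsq(np.c_[t[:,:2]-t[:,:2].mean(0),np.ones(len(t))],t[:,2],rcond=None)[0]; print("slope",c)
to(p-[0,0,10],Q,"down10")
E
```

```text
time_s: 15.5
eef_pos: [502.7, 108.0, 238.6]
ee_rot: [0.335, 0.552, 0.719, -0.258]
force: [0.3, -0.2, -3.2]
grip_width: 0.528
grip_force: 102.3
time_s: 16.4
eef_pos: [501.5, 142.4, 156.6]
ee_rot: [0.335, 0.552, 0.719, -0.258]
force: [0.1, -0.8, -3.7]
grip_width: 0.523
grip_force: 102.3
[ 0.17326111  0.70286818  1.72918708 -1.12208301  1.01133388  0.69841957]
503 top z 80.15654160112638 [537.23881508  -5.89498844] grasp [531.34513748  30.50673478  59.63764253]
slope [2.51831876e-03 3.85911031e-03 8.02767715e+01]
down10 shift [ 0.08  -0.001  0.066] turn [ 0.     0.    -0.001]
```

```bash
python3 -m crank '[[0.03,0,0.025,0,0,0,0.8],[0.06,0,0.05,0,0,0,0.8],[0.09,0,0.075,0,0,0,0.8],[0.115,0,0.096,0,0,0,0.8],[0.14,0,0.117,0,0,0,0.8],[0.16,0,0.134,0,0,0,0.8],[0.177,0,0.147,0,0,0,0.8],[0.177,0,0.147,0,0,0,0.8],[0.177,0,0.147,0,0,0,0.8]]'
python3 -m crank '[[0.004,0,0.003,0,0,0,0.8],[0.008,0,0.006,0,0,0,0.8],[0.012,0,0.01,0,0,0,0.8],[0.015,0,0.013,0,0,0,0.8],[0.015,0,0.013,0,0,0,0.8]]'
```

```text
time_s: 17.35
eef_pos: [501.5, 142.4, 133.7]
ee_rot: [0.335, 0.552, 0.719, -0.258]
force: [-0.2, 0.3, -3.8]
grip_width: 0.527
grip_force: 102.3
time_s: 17.85
eef_pos: [501.5, 142.4, 131.6]
ee_rot: [0.335, 0.552, 0.719, -0.258]
force: [0.2, -0.2, -3.5]
grip_width: 0.532
grip_force: 102.3
```

```bash
python3 -m crank '[[0.004,0,0.003,0,0,0,0.8],[0.008,0,0.006,0,0,0,0.8],[0.008,0,0.006,0,0,0,0.8]]'
python3 -m crank '[[0.004,0,0.003,0,0,0,0.8],[0.008,0,0.006,0,0,0,0.8],[0.008,0,0.006,0,0,0,0.8]]'
```

```text
time_s: 18.15
eef_pos: [501.5, 142.5, 130.8]
ee_rot: [0.335, 0.552, 0.718, -0.258]
force: [-0.5, -0.2, -2.7]
grip_width: 0.527
grip_force: 102.7
time_s: 18.45
eef_pos: [501.5, 142.6, 130.5]
ee_rot: [0.336, 0.552, 0.718, -0.258]
force: [-5.6, 1.8, 7.2]
grip_width: 0.529
grip_force: 103.5
```

Contact made. I'll release and back off along the tool axis.

```bash
python3 -m crank '[[0,0,0,0,0,0,0.8],[0,0,0,0,0,0,0.8],[0,0,0,0,0,0,0.46],[0,0,0,0,0,0,0.44],[0,0,0,0,0,0,0.42],[0,0,0,0,0,0,0.38],[0,0,0,0,0,0,0.3],[0,0,0,0,0,0,0.1],[0,0,0,0,0,0,0],[0,0,0,0,0,0,0],[0,0,0,0,0,0,0]]' 20
python3 -m crank '[[0,0,-0.1,0,0,0,0],[0,0,-0.3,0,0,0,0],[0,0,-0.5,0,0,0,0],[0,0,-0.7,0,0,0,0],[0,0,-0.85,0,0,0,0],[0,0,-0.85,0,0,0,0],[0,0,-0.85,0,0,0,0]]'
python3 - <<'E'
from h import *
from rig import capture
for n in("side","top"):
    im,d=capture(n); P,u,v=cloud(n,d)
    hsv=cv2.cvtColor(im,cv2.COLOR_RGB2HSV)[v,u].astype(int)
    m=(np.linalg.norm(P[:,:2]-[538,0],axis=1)<90)&(hsv[:,0]>60)&(hsv[:,0]<95)&(hsv[:,1]>80)&(P[:,2]>47)&(P[:,2]<65)
    t=P[m]; print(n,m.sum(),np.median(t[:,2]),cv2.minAreaRect(t[:,:2].astype(np.float32)),t.mean(0))
    if n=="side": cv2.imwrite("pics/s4.png",cv2.resize(im[100:280,200:440,::-1],None,fx=3,fy=3))
p,Q,s=pose(); print(p,s['joints'])
E
```

```text
time_s: 19.55
eef_pos: [501.5, 142.5, 129.7]
ee_rot: [0.335, 0.552, 0.719, -0.258]
force: [0.7, -0.6, -0.6]
grip_width: 1.0
grip_force: 0.0
time_s: 20.25
eef_pos: [484.6, 205.4, 184.1]
ee_rot: [0.335, 0.552, 0.719, -0.258]
force: [0.8, -0.8, -1.0]
grip_width: 0.995
grip_force: 0.0
side 457 54.09483431773833 ((536.7457885742188, -3.8988304138183594), (47.034420013427734, 99.59031677246094), 15.590800285339355) [535.45632258  -6.17776139  53.98591318]
top 711 54.32919668599129 ((540.2816162109375, -0.9681510925292969), (46.75138854980469, 100.56147766113281), 15.392576217651367) [539.21869579  -0.8883675   54.30738769]
[484.65881065 204.93832508 183.70407969] [ 0.29806698  0.67048415  1.68662921 -1.01573095  1.12260605  0.66941695]
```

View pics/s4.png

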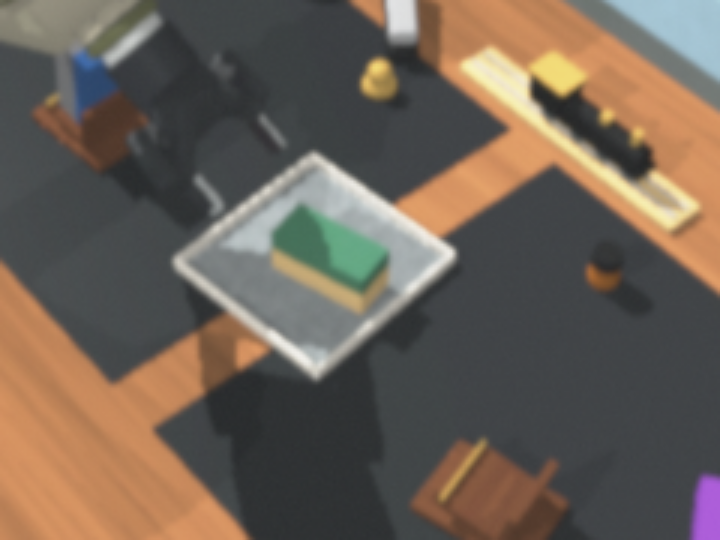

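The side view shows the block lying flat and closed in the tray at about (330,260), and both cameras fit its centre near (539,−2) with the top at 54 mm. Now I'll bring the tool vertical above it.

```bash
python3 -m crank '[[-0.2,0,-0.06,0,0.05,0,0],[-0.5,0,-0.14,0,0.15,0,0],[-0.8,0,-0.22,0,0.3,0,0],[-0.947,0,-0.27,0,0.45,0,0],[-0.947,0,-0.27,0,0.556,0,0],[-0.947,0,-0.27,0,0.556,0,0],[-0.947,0,-0.27,0,0.556,0,0]]'
python3 -c "
from h import *
to([539,-2,290],tool(0));"
```

```text
time_s: 21.05
eef_pos: [495.0, 166.2, 273.5]
ee_rot: [0.172, 0.595, 0.774, -0.133]
force: [0.1, -0.4, -0.4]
grip_width: 0.999
grip_force: 0.0
 shift [-1.644 -0.006  0.59 ] turn [-0.002  0.559 -0.001]
```

```bash
python3 -m crank '[[-0.3,0,0.02,0,0.14,0,0],[-0.6,0,0.05,0,0.28,0,0],[-0.9,0,0.1,0,0.42,0,0],[-1,0,0.16,0,0.559,0,0],[-1,0,0.16,0,0.559,0,0],[-1,0,0.16,0,0.559,0,0],[-1,0,0.16,0,0.559,0,0]]'
python3 -c "
from h import *
to([539,-2,290],tool(0));"
```

```text
time_s: 21.75
eef_pos: [519.8, 73.5, 301.5]
ee_rot: [-0.001, 0.609, 0.793, -0.001]
force: [-0.3, 0.5, -0.9]
grip_width: 1.001
grip_force: 0.0
 shift [-0.779 -0.009  0.115] turn [-0.002 -0.     0.002]
```

```bash
python3 -m crank '[[-0.3,0,0.04,0,0,0,0],[-0.6,0,0.08,0,0,0,0],[-0.78,-0.01,0.115,0,0,0,0],[-0.78,-0.01,0.115,0,0,0,0],[-0.78,-0.01,0.115,0,0,0,0],[-0.78,-0.01,0.115,0,0,0,0]]'
python3 - <<'E'
from h import *
from rig import capture
c=camera_info("wrist"); im,d=capture("wrist"); cv2.imwrite("pics/w3.png",im[:,:,::-1])
P,u,v=cloud("wrist",d,c); hsv=cv2.cvtColor(im,cv2.COLOR_RGB2HSV)[v,u].astype(int)
m=(np.linalg.norm(P[:,:2]-[538,0],axis=1)<90)&(hsv[:,0]>60)&(hsv[:,0]<95)&(hsv[:,1]>80)&(P[:,2]>47)&(P[:,2]<65)
t=P[m]; print(m.sum(),np.median(t[:,2]),cv2.minAreaRect(t[:,:2].astype(np.float32)))
p,Q,s=pose(); print(p); to([540,-1.5,206],tool(0))
E
```

```text
time_s: 22.35
eef_pos: [539.0, -1.7, 290.4]
ee_rot: [-0.001, 0.609, 0.793, 0.0]
force: [-0.8, 0.1, 0.5]
grip_width: 1.0
grip_force: 0.0
9104 53.20351858995704 ((539.5684204101562, -1.4383621215820312), (45.71955108642578, 103.07450103759766), 15.372455596923828)
[539.02738431  -1.81457126 290.47651486]
 shift [-0.001  0.01   0.845] turn [-0.    -0.002  0.002]
```

View pics/w3.png

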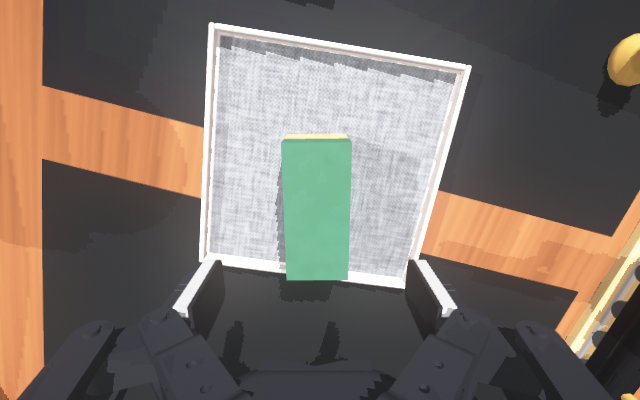

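Green case centred at (316,210) between the pads. Descend and grip just the case.

```bash
python3 -m crank '[[0,0.01,0.2,0,0,0,0],[0,0.01,0.4,0,0,0,0],[0,0.01,0.55,0,0,0,0],[0,0.01,0.68,0,0,0,0],[0,0.01,0.78,0,0,0,0],[0,0.01,0.845,0,0,0,0],[0,0.01,0.845,0,0,0,0],[0,0.01,0.845,0,0,0,0]]'
python3 -m crank '[[0,0,0,0,0,0,0.2],[0,0,0,0,0,0,0.3],[0,0,0,0,0,0,0.38],[0,0,0,0,0,0,0.42],[0,0,0,0,0,0,0.46],[0,0,0,0,0,0,0.5],[0,0,0,0,0,0,0.55],[0,0,0,0,0,0,0.6],[0,0,0,0,0,0,0.6],[0,0,0,0,0,0,0.6]]' 30
python3 -m crank '[[0,0,-0.01,0,0,0,0.6],[0,0,-0.02,0,0,0,0.6],[0,0,-0.04,0,0,0,0.6],[0,0,-0.06,0,0,0,0.6],[0,0,-0.06,0,0,0,0.6],[0,0,-0.06,0,0,0,0.6]]'
python3 - <<'E'
from h import *
from rig import capture
c=camera_info("wrist"); im,d=capture("side"); cv2.imwrite("pics/s5.png",cv2.resize(im[130:230,240:370,::-1],None,fx=5,fy=5,interpolation=cv2.INTER_CUBIC))
E
```

```text
time_s: 23.2
eef_pos: [540.3, -2.6, 206.2]
ee_rot: [-0.001, 0.609, 0.793, 0.001]
force: [-0.1, -0.1, -0.6]
grip_width: 1.005
grip_force: 0.0
time_s: 24.2
eef_pos: [540.3, -2.6, 206.2]
ee_rot: [-0.001, 0.609, 0.793, 0.001]
force: [1.2, 0.6, 6.5]
grip_width: 0.531
grip_force: 31.6
time_s: 24.8
eef_pos: [540.1, -2.6, 211.8]
ee_rot: [-0.001, 0.609, 0.793, 0.001]
force: [-0.5, 0.2, -2.3]
grip_width: 0.53
grip_force: 30.9
```

View pics/s5.png

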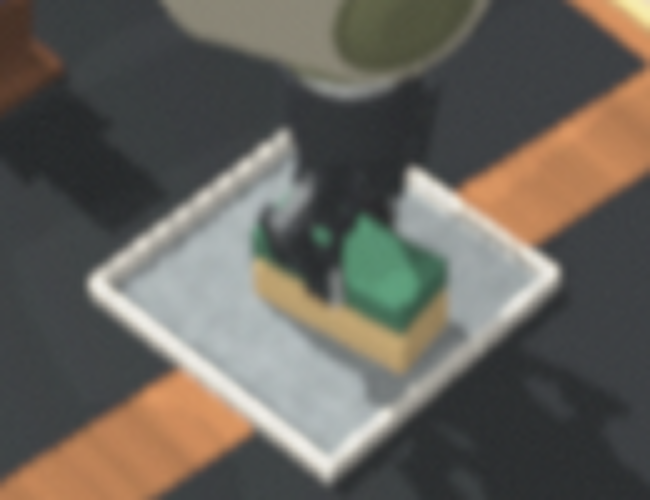

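The image is ambiguous: the finger tip at (335,295) is near the seam. I'll lift a little more and average the force to tell whether only the case is coming up.

```bash
python3 -m crank '[[0,0,-0.02,0,0,0,0.6],[0,0,-0.04,0,0,0,0.6],[0,0,-0.04,0,0,0,0.6]]'|grep ^force
python3 - <<'E'
from h import *
from rig import capture
F=[]
for i in range(6):
    im,d=capture("side"); F.append(status.sense()["force"][2])
print(np.round(F,2),np.mean(F))
P,u,v=cloud("side",d); hsv=cv2.cvtColor(im,cv2.COLOR_RGB2HSV)[v,u].astype(int)
m=(np.linalg.norm(P[:,:2]-[538,0],axis=1)<75)
# near the free -H end
e=(P-np.array([540,-1.5,0])); a=e@H
tan=m&(hsv[:,0]>10)&(hsv[:,0]<30)&(hsv[:,1]>60)&(a<-15); gr=m&(hsv[:,0]>60)&(hsv[:,0]<95)&(hsv[:,1]>80)&(a<-15)
for t in(tan,gr): print(t.sum(),np.percentile(P[t][:,2],[2,10,50,90,98]).round(1))
E
```

```text
force: [-0.2, 0.7, -1.3]
[-1.18 -2.   -1.7  -1.39 -1.55 -2.39] -1.702998177491266
167 [  3.9   7.4  23.1  33.2 327.1]
195 [51.9 57.4 63.2 66.4 68.2]
```

Only the case lifts (1.7 N, and the lid stays at 33 mm). Carry on up, across and down.

```bash
python3 -m crank '[[0,0,-0.05,0,0,0,0.6],[0,0,-0.15,0,0,0,0.6],[0,0,-0.3,0,0,0,0.6],[0,0,-0.5,0,0,0,0.6],[0,0,-0.7,0,0,0,0.6],[0,0,-0.8,0,0,0,0.6],[0,0,-0.8,0,0,0,0.6]]'
python3 -m crank '[[-0.1,0.01,0,0,0,0,0.6],[-0.3,0.03,0,0,0,0,0.6],[-0.5,0.06,0,0,0,0,0.6],[-0.7,0.08,0,0,0,0,0.6],[-0.87,0.1,0,0,0,0,0.6],[-0.87,0.1,0,0,0,0,0.6]]'
python3 -m crank '[[-0.1,0.01,0,0,0,0,0.6],[-0.3,0.03,0,0,0,0,0.6],[-0.5,0.06,0,0,0,0,0.6],[-0.7,0.08,0,0,0,0,0.6],[-0.87,0.1,0,0,0,0,0.6],[-0.87,0.1,0,0,0,0,0.6],[-0.87,0.1,0,0,0,0,0.6]]'
python3 - <<'E'
from h import *
from rig import capture
im,d=capture("side"); cv2.imwrite("pics/s6.png",cv2.resize(im[120:270,220:420,::-1],None,fx=4,fy=4,interpolation=cv2.INTER_CUBIC))
p,Q,s=pose();print(p,s['force'])
E
```

```text
time_s: 26.15
eef_pos: [540.3, -2.8, 297.4]
ee_rot: [0.0, 0.609, 0.793, 0.001]
force: [0.7, -0.1, -2.4]
grip_width: 0.533
grip_force: 31.1
time_s: 26.75
eef_pos: [572.8, -86.7, 295.2]
ee_rot: [-0.001, 0.61, 0.792, 0.001]
force: [0.5, 1.2, -2.3]
grip_width: 0.533
grip_force: 31.0
time_s: 27.45
eef_pos: [604.2, -165.5, 295.2]
ee_rot: [-0.001, 0.609, 0.793, 0.001]
force: [-0.6, 0.3, -1.5]
grip_width: 0.531
grip_force: 31.1
[ 604.16446657 -165.08370005  295.2603255 ] [-0.00963248  0.16532167 -1.11403833]
```

View pics/s6.png

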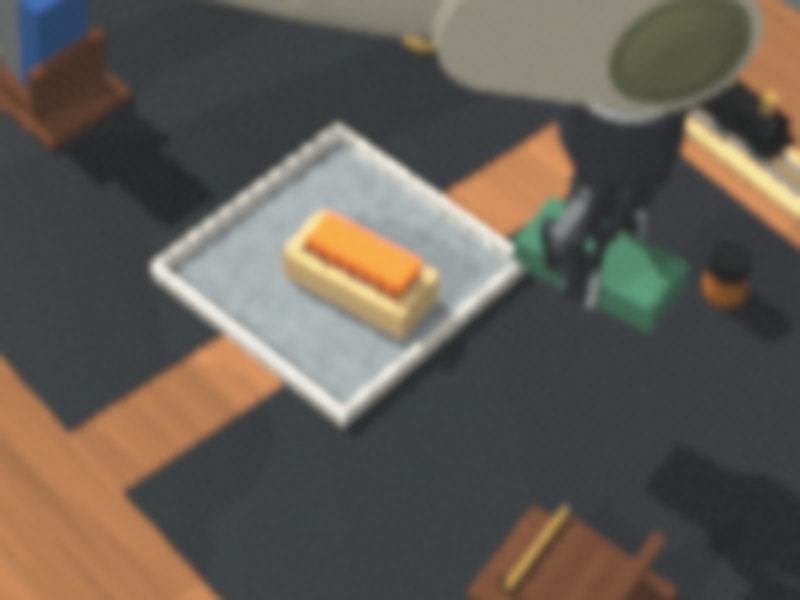

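The wagon stands upright in the lid at about (362,252), and the case is in the gripper at (600,265). Lowering it to the bare desk.

```bash
python3 -m crank '[[0,0,0.1,0,0,0,0.6],[0,0,0.3,0,0,0,0.6],[0,0,0.5,0,0,0,0.6],[0,0,0.7,0,0,0,0.6],[0,0,0.88,0,0,0,0.6],[0,0,1,0,0,0,0.6],[0,0,1,0,0,0,0.6],[0,0,1,0,0,0,0.6]]'
python3 -m crank '[[0,0,0.05,0,0,0,0.6],[0,0,0.1,0,0,0,0.6],[0,0,0.14,0,0,0,0.6],[0,0,0.17,0,0,0,0.6],[0,0,0.185,0,0,0,0.6],[0,0,0.195,0,0,0,0.6],[0,0,0.195,0,0,0,0.6]]'
python3 -m crank '[[0,0,0.01,0,0,0,0.6],[0,0,0.015,0,0,0,0.6],[0,0,0.015,0,0,0,0.6]]'
```

```text
time_s: 28.3
eef_pos: [604.4, -165.4, 195.8]
ee_rot: [-0.001, 0.609, 0.793, 0.001]
force: [0.5, -0.6, -1.0]
grip_width: 0.526
grip_force: 31.1
time_s: 29.0
eef_pos: [604.2, -165.5, 175.8]
ee_rot: [-0.001, 0.609, 0.793, 0.001]
force: [-0.0, -0.2, -1.4]
grip_width: 0.529
grip_force: 31.1
time_s: 29.3
eef_pos: [604.2, -165.5, 174.4]
ee_rot: [-0.001, 0.609, 0.793, 0.001]
force: [0.3, -0.8, -2.3]
grip_width: 0.535
grip_force: 31.1
```

```bash
python3 -m crank '[[0,0,0.008,0,0,0,0.6],[0,0,0.015,0,0,0,0.6],[0,0,0.015,0,0,0,0.6]]'
python3 -m crank '[[0,0,0,0,0,0,0.46],[0,0,0,0,0,0,0.44],[0,0,0,0,0,0,0.4],[0,0,0,0,0,0,0.3],[0,0,0,0,0,0,0.1],[0,0,0,0,0,0,0],[0,0,0,0,0,0,0],[0,0,0,0,0,0,0]]' 20
python3 -m crank '[[0,0,-0.1,0,0,0,0],[0,0,-0.3,0,0,0,0],[0,0,-0.6,0,0,0,0],[0,0,-0.9,0,0,0,0],[0,0,-1,0,0,0,0],[0,0,-1,0,0,0,0],[0,0,-1,0,0,0,0],[0,0,-1,0,0,0,0]]'
python3 - <<'E'
from h import *
from rig import capture
T=np.array([538.5,20.5])
im,d=capture("side"); P,u,v=cloud("side",d); hsv=cv2.cvtColor(im,cv2.COLOR_RGB2HSV)[v,u].astype(int)
g=(np.linalg.norm(P[:,:2]-[604,-165],axis=1)<90)&(hsv[:,0]>60)&(hsv[:,0]<95)&(hsv[:,1]>80)&(P[:,2]<60)
o=(np.linalg.norm(P[:,:2]-T,axis=1)<90)&(hsv[:,0]<16)&(hsv[:,1]>150)&(P[:,2]<90)
for m in(g,o):print(m.sum(),np.percentile(P[m][:,2],[5,50,95]),P[m].mean(0))
t=P[o&(P[:,2]>42)];print(np.linalg.lstsq(np.c_[t[:,:2]-t[:,:2].mean(0),np.ones(len(t))],t[:,2],rcond=None)[0])
E
```

```text
time_s: 29.6
eef_pos: [604.3, -165.5, 174.2]
ee_rot: [-0.001, 0.609, 0.793, 0.001]
force: [-5.8, 1.3, 9.7]
grip_width: 0.533
grip_force: 32.4
time_s: 30.4
eef_pos: [604.2, -165.5, 172.9]
ee_rot: [-0.001, 0.609, 0.793, 0.001]
force: [1.1, -0.4, 0.1]
grip_width: 0.998
grip_force: 0.0
time_s: 31.2
eef_pos: [604.1, -165.6, 271.3]
ee_rot: [-0.002, 0.609, 0.793, 0.0]
force: [0.1, -0.4, -0.2]
grip_width: 0.998
grip_force: 0.0
654 [ 5.19266647 21.45204275 25.53019233] [ 597.51042798 -169.81278361   19.3435543 ]
105 [34.99383892 42.50673118 50.91464584] [531.47900451 -14.68130526  42.34738079]
[-5.16016295e-02 -2.59249009e-02  4.67349010e+01]
```

Case flat on the desk (top at 22 mm) and the wagon upright with its roof at 48 mm. Handing in.

```bash
python3 -c "
from rig import ticket
print(ticket.finish_job())"
```

```text
the job is handed in; nothing more can be done
None
```

I handed the job in at about 31 s: by the last camera check, the wagon stands on its wheels in the lid in the tray and the green case lies flat on the bare desk about 197 mm from the tray's middle; the judge returned no result.

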